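# Check the travel of a trolley's brake lever

### The job

Two trolley handles are clamped to the bench; check the brake lever of the one with the long lever. With the outside of the closed fingers press that lever in towards its bar until it stops and keep it there a moment, let it spring all the way back out, then press it in to its stop again and finish still holding it in, so that the gap to the bar can be seen. Do not touch its bar, do not grip the lever or force it against its stop, and leave the short lever and the loose things alone.

Things in the scene. Friction and masses are not known exactly. Their poses are not given: they have to be found in the camera images.
- long_handle: fixed bench stand of the handle with the long lever: foot plate 90 x 260 x 10 mm (x, y, z), origin at the centre of its underside. Post and clamp block (44 x 34 mm, top 151 mm up) at y = +105 mm. The lever's upright pivot is at x = -38, y = +70, z = 130 mm; the lever lies on the -x side of the bar and points to -y. The space on the lever's -x side is free.
- long_lever_pad (a point): where to press: outer face of the long lever's blade, half-way up it, 98 mm from the pivot, 130 mm above the worktop. Blade: aluminium, 140 mm long from the pivot, 10 mm thick, 20 mm high. The point turns with the lever: x points square through the blade towards the bar (the way to press), y along the blade to the pivot, z up. Takes about 2 N at first, 5.5 N just before the stop; then solid.
- long_lever (a joint): turn of the long lever in rad about its upright pivot (counter-clockwise from above): 0 at rest, sprung fully out, 0.42 rad off the bar's direction; 0.38 pressed in at its solid stop, where the black lining on its inner side is still about 20 mm short of the grip. The pad moves 37 mm from rest to stop. A spring returns it. No finger should touch the inner side.
- short_lever_pad (a point): the same kind of point on the short lever of the other stand, 52 mm from its pivot, which must not be pressed. That lever is 75 mm long; its stand and bar are equal to those of the long one. The two stands may change places.
- short_lever (a joint): turn of the short lever in rad, 0 at rest; leave it so.
- short_handle: fixed bench stand of the handle with the short lever, same size and axes as long_handle.
- long_bar: horizontal bar with black rubber grip (30 mm thick, end flange 36 mm) on long_handle, not to be touched. It runs along y, its axis 130 mm above the worktop at x = 0, from y = -121 to +95 mm; origin and axes are those of long_handle.
- vial_a: loose glass vial with screw cap, 27 mm wide, 60 mm high, standing behind (+x of) the handle with the long lever; origin at the centre of its underside
- vial_b: loose glass vial with screw cap, 27 mm wide, 60 mm high, standing behind the handle with the short lever; origin at the centre of its underside
- tape_roll: loose roll of tape lying flat between the two stands, 68 mm wide, 19 mm high; origin at the centre of its underside

How it is judged:
By the outcome, as a careful person would: the job done as asked, in the order asked, and still so for the second after the job is handed in, while the arm keeps its last pose, push and grip.
It also fails if it takes over 35 s, if anything falls off the work surface, if the arm or the gripper's body presses on something with over 40 N, if the wrist force passes 120 N, or if a joint passes its speed limit or range.

### The arm

A 7-joint arm with a two-finger parallel gripper is mounted at the origin on a cart in front of the work surface, level with it; the furniture and walls round the work are solid. World frame = base frame: x ahead of the robot, y to its left, z up, the work surface at z = 0. Lengths are in m, angles in rad, forces in N, time in s.
With the tool pointing down it reaches from about 0.4 to 0.85 m from the base axis. Payload 10.4 kg.
Tool frame: the origin (TCP) lies between the finger pads; the fingertips stand ahead of it and the grasp point (between the pads) lies 5 mm behind it (manip.tip_extent is the z of the fingertips in the tool frame, in m); z points along the fingers, y is the line along which they close (so a half turn about z gives the same grasp; the last joint's range is limited). The gripper opens to 85 mm and grips with 20 to 120 N. Pads are 22 mm wide; open, the fingers measure 114 mm over their backs; the gripper's body (76 mm by 85 mm) begins 54 mm behind the grasp point. The pads swing forward as they close: fully open they stand 13 mm farther back than shut.
Start: joints at [1.221, 0.332, -0.065, 1.46, 0.022, 1.35, -0.088], TCP at [0.201, -0.592, 0.245] pointing down, gripper open.
Joint ranges: [-2.6, 2.6], [-0.5, 2.12], [-1.47, 1.34], [0.16, 2.42], [-1.27, 4.41], [0.06, 2.06], [-2.6, 2.6]. Speed limits (rad/s): [2.22, 2.22, 2.79, 2.79, 3.14, 3.14, 3.14].

### API

Orientations are given as a unit quaternion [x, y, z, w].
In Python, from workcell import status, viewer, manip gives the robot as it stands.
- The arm moves only by the tool play_rows, never from a script. Its argument "plan" is one flat list of numbers, 7 for each row, row after row: the turn, a rotation vector about the tool's x, y, z in degrees, then the shift along the tool's x, y, z in m, then the opening, from 0 (shut) to 1 (fully open). In form: [ax, ay, az, dx, dy, dz, grip, ax, ay, az, dx, dy, dz, grip, ...]. A call has 1 to 20 rows; each row is the pose to reach, as a shift and turn from the pose commanded when the call began, along the tool's axes at that moment; what a row does not reach only later rows make up. A row lasts 1/8 s, in which the tool goes at most 62.5 mm and 10.7 degrees, less where a joint would pass 70% of its speed; a pose out of reach is approached as far as the arm can. A call with a gripper value outside its range is refused whole. The fingers move at their own pace and stop on an object; "squeeze" is the grip in N (left out, the last holds). Time passes only in rows, so rows that repeat a pose let the fingers close. It gives the time, the measured TCP pose, the force, the opening and the grip force at its end, in the units of the state.
- status.get_obs(): the state, without advancing time (a new reading comes with each control period).
- viewer.camera(name): name is "scene" or "top"; returns the picture (384x512x3 uint8, red, green, blue); there is no depth.
- viewer.camera_model(name): a dict with "fx", "fy", "cx", "cy" (pixels), "R" (3x3) and "t" (3): a world point X has camera coordinates R X + t. Camera axes: x right, y down, z forward; pixel columns grow to the right and rows downward; lengths in m; the calibration is good to about 2 mm. A picture is of the moment at which its call begins. camera_model takes no time and is no camera call.
- manip.hand_in(): hands the job in; it is judged then, once.
The state is a dict: "clock": time; "joint_pos": joint angles; "joint_velocities": joint speeds; "tau": joint torques, N m; "position": TCP position; "ee_rot": TCP orientation; "ft_force": force on the tool from outside, world axes, zero at the start; "torque": the same for the moment, N m; "grip_width": opening from 0.0 (shut) to 1.0 (fully open); "grasp_force": force on a finger pad.
Only numpy, scipy, OpenCV 4.12 (cv2) and the standard library are available. Lean on these libraries where they do the work, as an engineer would, in place of code of your own. Each camera call takes 0.05 s, during which the arm holds its last target. There are 200 camera calls.

## Working session

There is one attempt and no reset: what is moved stays moved. The work goes in short steps, Python scripts to look and compute and a tool call to move; the robot and the scene stay as the last step left them, time stands still between calls to the robot, and variables do not carry over. Pictures are saved under pics/ and viewed, at most 10 in all, crops included, and the job is handed in when it is done.

Besides the shell and the picture viewer there is one more tool, called after "Request:" as name(argument=value, ...), one argument or row to a line, values as JSON. play_rows: Moves the arm, as the interface text tells. Its arguments: {"type":"object","properties":{"plan":{"type":"array","items":{"type":"number"}},"squeeze":{"type":"number"}},"required":["plan"]}

```bash
mkdir -p pics; python3 - <<'E'
from workcell import status, viewer, manip
import cv2, numpy as np
o=status.get_obs(); print(o['clock'],o['position'],o['ee_rot'],o['grip_width'],manip.tip_extent)
for n in('scene','top'):
    cv2.imwrite(f'pics/{n}0.png',cv2.resize(viewer.camera(n)[:,:,::-1],(800,600),interpolation=cv2.INTER_CUBIC))
    m=viewer.camera_model(n); print(n,m)
E
```

```text
0.0 [ 0.20051918 -0.59156346  0.24450444] [ 9.86677950e-01  1.62684017e-01 -1.41939651e-04 -7.17074316e-04] 0.9975329524382935 0.014
scene {'fx': 470.29118769173385, 'fy': 470.29118769173385, 'cx': 260.11653357684276, 'cy': 194.57159235167438, 'R': array([[ 0.84705279,  0.53142366, -0.0095113 ],
       [ 0.46132041, -0.74396526, -0.48342442],
       [-0.26397926,  0.40509825, -0.87533443]]), 't': array([-0.49634241, -0.21909782,  1.43020283])}
top {'fx': 357.4429490434145, 'fy': 357.4429490434145, 'cx': 257.06488289308305, 'cy': 199.61720439308857, 'R': array([[ 0.01028379, -0.99991782, -0.00765527],
       [-0.99240054, -0.0092671 , -0.12269998],
       [ 0.12261895,  0.00885891, -0.99241428]]), 't': array([0.02949756, 0.56612449, 1.07528942])}
```

View pics/scene0.png

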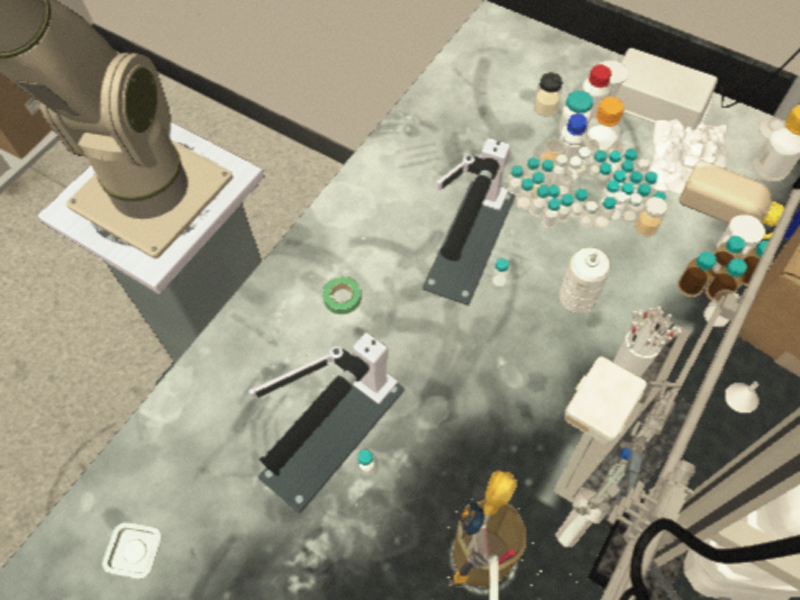

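View pics/top0.png

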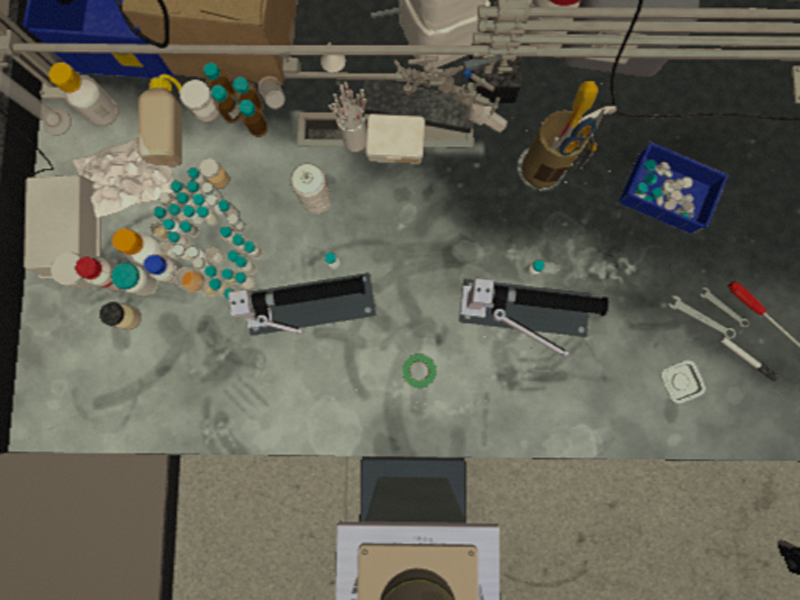

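The top view shows the long-lever stand on the right: pivot about (500,315), lever tip (567,353), bar running to (605,305). In the scene view it is the near stand, with pivot (337,354) and tip (252,392). The short-lever stand is the left one in the top view.

```bash
cat > h.py <<'E'
import numpy as np, cv2
from workcell import status, viewer, manip
def ray(n,u,v):
    m=viewer.camera_model(n); R,t=m['R'],m['t']
    return -R.T@t, R.T@np.array([(u-m['cx'])/m['fx'],(v-m['cy'])/m['fy'],1])
def onz(n,u,v,z):
    c,d=ray(n,u,v); return c+d*(z-c[2])/d[2]
def proj(n,X):
    m=viewer.camera_model(n); p=m['R']@X+m['t']; return np.array([m['fx']*p[0]/p[2]+m['cx'],m['fy']*p[1]/p[2]+m['cy']])
def tri(a,b):
    (c1,d1),(c2,d2)=ray('top',*a),ray('scene',*b)
    s=np.linalg.lstsq(np.c_[d1,-d2],c2-c1,rcond=None)[0]
    p,q=c1+d1*s[0],c2+d2*s[1]; return (p+q)/2,np.linalg.norm(p-q)
E
python3 - <<'E'
from h import *
k=.64
for nm,a,b in [('pivot',(500,315),(337,354)),('tip',(567,353),(252,392)),('barend',(606,304),(267,465))]:
    print(nm,*tri(np.array(a)*k,np.array(b)*k))
ims={n:viewer.camera(n)[:,:,::-1].copy() for n in('top','scene')}
for n,(x0,y0,x1,y1) in {'top':(285,170,400,235),'scene':(150,205,265,330)}.items():
    c=ims[n][y0:y1,x0:x1]; cv2.imwrite(f'pics/{n}_crop.png',cv2.resize(c,None,fx=4.8,fy=4.8,interpolation=cv2.INTER_CUBIC))
# plate: bluish-dark mask in top
c=ims['top'].astype(int); hsv=cv2.cvtColor(ims['top'],cv2.COLOR_BGR2HSV)
for p in [(520,325),(550,320),(575,328),(480,325),(540,300),(540,337),(560,349)]:
    u,v=[int(round(q*k)) for q in p]; print(p,ims['top'][v,u],hsv[v,u])
E
```

```text
pivot [ 0.55082778 -0.14215316  0.13450082] 0.003533141510892004
tip [ 0.4826524  -0.25970533  0.14067813] 0.0020753982418212874
barend [ 0.56950812 -0.33344935  0.1409315 ] 0.002627756984213267
(520, 325) [77 80 86] [10 27 86]
(550, 320) [65 65 59] [90 24 65]
(575, 328) [63 64 58] [85 24 64]
(480, 325) [116 131 128] [ 36  29 131]
(540, 300) [24 23 22] [105  21  24]
(540, 337) [128 132 134] [ 20  11 134]
(560, 349) [129 135 136] [ 26  13 136]
```

View pics/top_crop.png

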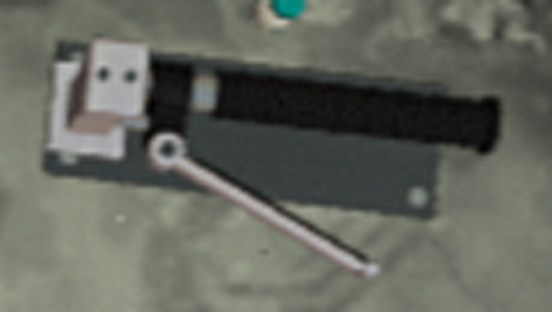

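View pics/scene_crop.png

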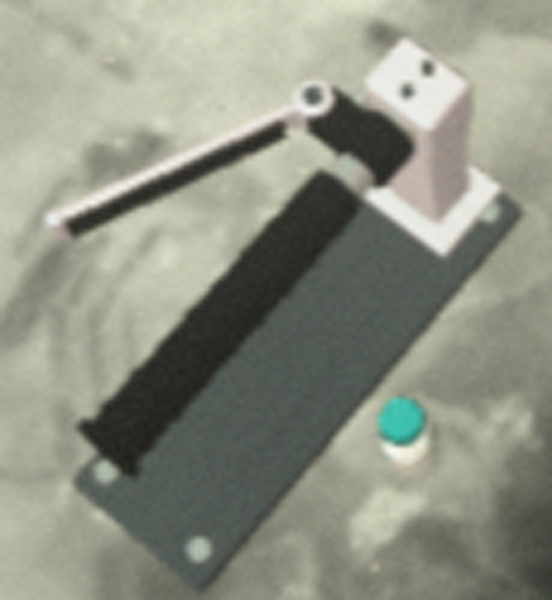

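```bash
python3 - <<'E'
from h import *
T=lambda u,v:(u/4.8+285-.4,v/4.8+170-.4); S=lambda u,v:(u/4.8+150-.4,v/4.8+205-.4)
P,e=tri(T(168,149),S(314,96)); print('pivot tri',P,e)
print('pivot top z=.142',onz('top',*T(168,149),.142), 'scene',onz('scene',*S(314,96),.142))
print('tip tri',*tri(T(371,269),S(55,218)))
for z in(.14,):print('tip',onz('top',*T(371,269),z),onz('scene',*S(55,218),z))
# plate corners z=.01
A=onz('top',*T(433,216),.01);B=onz('top',*T(46,172),.01);C=onz('top',*T(58,42),.01)
A2=onz('scene',*S(205,588),.01);B2=onz('scene',*S(521,210),.01);C2=onz('scene',*S(78,483),.01)
print('top  corners',A,B,C,'len',np.linalg.norm(A-B),np.linalg.norm(C-B),'yaw',np.degrees(np.arctan2(*(B-A)[[1,0]]))-90)
print('scene corners',A2,B2,C2,np.linalg.norm(A2-B2),np.linalg.norm(A2-C2),'yaw',np.degrees(np.arctan2(*(B2-A2)[[1,0]]))-90)
m=(A+C)/2; m2=(C2+B2)/2; print('centres',m,m2)
for c,(a,b) in ((m,(B,A)),(m2,(B2,A2))):
    y=(a-b)/np.linalg.norm(a-b); x=np.array([y[1],-y[0],0]); pv=c-.038*x+.07*y
    th=-.42 # rest: lever direction -y turned clockwise (to -x)
    for q in(0,.38):
        a=-.42+q; R=lambda v:np.array([np.cos(a)*v[0]-np.sin(a)*v[1],np.sin(a)*v[0]+np.cos(a)*v[1],0])
        u=R(-y); n=R(x); print('q',q,'pivot',pv[:2],'tip',(pv+.14*u)[:2],'pad',(pv+.098*u-.005*n)[:2],'u',u[:2],'n',n[:2])
E
```

```text
pivot tri [ 0.55111679 -0.14072266  0.14372323] 5.3679631697115905e-06
pivot top z=.142 [ 0.55132949 -0.14100876  0.142     ] scene [ 0.55051377 -0.14014079  0.142     ]
tip tri [ 0.48238474 -0.25766192  0.14167288] 0.0006014307902334561
tip [ 0.48268874 -0.25792148  0.14      ] [ 0.4814504  -0.25748488  0.14      ]
top  corners [ 0.52477377 -0.33636121  0.01      ] [ 0.55142913 -0.08249283  0.01      ] [ 0.63858927 -0.0906928   0.01      ] len 0.2552639095827075 0.08754501398351194 yaw -5.993909549818426
scene corners [ 0.6122409  -0.34553822  0.01      ] [ 0.6379413  -0.09227536  0.01      ] [ 0.52635181 -0.33704101  0.01      ] 0.25456352827991846 0.0863083890324329 yaw -5.794378721406019
centres [ 0.58168152 -0.21352701  0.01      ] [ 0.58214656 -0.21465818  0.01      ]
q 0 pivot [ 0.55119886 -0.13994163] tip [ 0.48107587 -0.2611141 ] pad [ 0.49778518 -0.22225797] u [-0.50087848 -0.86551762] n [ 0.86551762 -0.50087848]
q 0.38 pivot [ 0.55119886 -0.13994163] tip [ 0.53102347 -0.27848027] pad [ 0.53212828 -0.23619813] u [-0.14410993 -0.98956168] n [ 0.98956168 -0.14410993]
q 0 pivot [ 0.55140782 -0.14117941] tip [ 0.48170724 -0.26259534] pad [ 0.49828113 -0.22368125] u [-0.49786131 -0.86725666] n [ 0.86725666 -0.49786131]
q 0.38 pivot [ 0.55140782 -0.14117941] tip [ 0.53171501 -0.27978746] pad [ 0.53267257 -0.23750173] u [-0.14066295 -0.99005754] n [ 0.99005754 -0.14066295]
```

The two views agree within about 1 mm: stand yaw −5.9°, pad at rest at (0.498, −0.223, 0.130), and the expected sizes and tip position check out. Next I'll work out the moves.

```bash
cat >> h.py <<'E'
from scipy.spatial.transform import Rotation as Ro
PV=np.array([.5513,-.1405]); YAW=np.radians(-5.9)
def goal(q,gap=0.,w=.011,z=.129):
    a=YAW-.42+q; n=np.array([np.cos(a),np.sin(a)]); u=np.array([n[1],-n[0]])
    p=PV+.098*u-(.005+w+gap)*n
    return np.r_[p,z],a
def rel(P0,R0,p,a):
    Rg=np.array([[np.cos(a),np.sin(a),0],[np.sin(a),-np.cos(a),0],[0,0,-1]])
    return np.round(np.degrees((R0.inv()*Ro.from_matrix(Rg)).as_rotvec()),2),np.round(R0.inv().apply(p-P0),4)
E
python3 - <<'E'
from h import *
o=status.get_obs(); R0=Ro.from_quat(o['ee_rot']); P0=o['position']
for z in(.245,.129):
    p,a=goal(0,.025,z=z); print(p,a,rel(P0,R0,p,a))
E
```

```text
[ 0.46683316 -0.20492324  0.245     ] -0.5229744258676654 (array([-4.000e-02,  2.000e-02,  4.869e+01]), array([ 3.763e-01, -2.809e-01,  1.000e-04]))
[ 0.46683316 -0.20492324  0.129     ] -0.5229744258676654 (array([-4.000e-02,  2.000e-02,  4.869e+01]), array([ 0.3763, -0.2808,  0.1161]))
```

Request:
play_rows(
  plan=[0,0,10,0.05,-0.037,0,0,0,0,20,0.1,-0.074,0,0,0,0,30,0.15,-0.112,0,0,0,0,40,0.2,-0.15,0,0,0,0,48.7,0.25,-0.187,0,0,0,0,48.7,0.3,-0.224,0,0,0,0,48.7,0.34,-0.254,0,0,0,0,48.7,0.376,-0.281,0,0,0,0,48.7,0.376,-0.281,0,0,0,0,48.7,0.376,-0.281,0,0],
  squeeze=20,
)

```text
clock: 1.45
position: [0.4661, -0.2057, 0.2451]
ee_rot: [0.966, -0.259, -0.0, 0.0]
ft_force: [0.2, -0.0, -1.4]
grip_width: -0.001
grasp_force: 0.0
```

Request:
play_rows(
  plan=[0,0,0,0,0,0.04,0,0,0,0,0,0,0.08,0,0,0,0,0,0,0.105,0,0,0,0,0,0,0.116,0,0,0,0,0,0,0.116,0,0,0,0,0,0,0.116,0],
)

```text
clock: 2.2
position: [0.4671, -0.2057, 0.1305]
ee_rot: [0.966, -0.259, 0.001, 0.0]
ft_force: [0.4, 0.7, 0.6]
grip_width: 0.003
grasp_force: 0.0
```

```bash
python3 - <<'E'
from h import *
c=viewer.camera('scene')[190:350,130:290,::-1]; cv2.imwrite('pics/s1.png',cv2.resize(c,(600,600),interpolation=cv2.INTER_CUBIC))
o=status.get_obs(); R0=Ro.from_quat(o['ee_rot']); P0=o['position']; print(P0,o['ft_force'])
for q,g in((0,.005),(0,0),(.1,0),(.2,0),(.3,0),(.36,0),(.38,0)): print(q,rel(P0,R0,*goal(q,g)))
E
```

```text
[ 0.46715437 -0.20557993  0.13051179] [-0.36754077  0.0793286   0.41554364]
0 (array([-0.  , -0.12, -0.03]), array([ 0.0194, -0.0004,  0.0016]))
0 (array([-0.  , -0.12, -0.03]), array([ 0.0244, -0.0004,  0.0016]))
0.1 (array([ 0.  , -0.12, -5.76]), array([0.0343, 0.0007, 0.0016]))
0.2 (array([ 1.000e-02, -1.200e-01, -1.149e+01]), array([0.0442, 0.0008, 0.0016]))
0.3 (array([ 1.000e-02, -1.100e-01, -1.722e+01]), array([ 0.0541, -0.0001,  0.0016]))
0.36 (array([ 2.000e-02, -1.100e-01, -2.066e+01]), array([ 0.0599, -0.0011,  0.0016]))
0.38 (array([ 2.00e-02, -1.10e-01, -2.18e+01]), array([ 0.0619, -0.0015,  0.0016]))
```

View pics/s1.png

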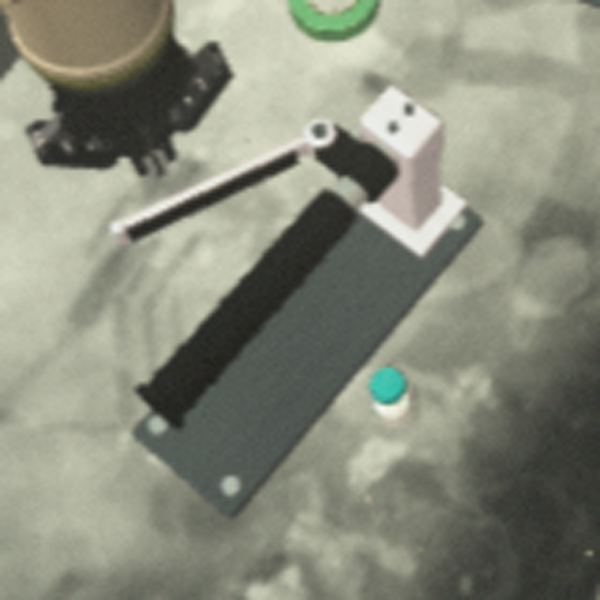

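The closed fingers, at about (155,160), sit outside the blade with a gap of roughly 25 mm. The bar and vial are untouched. I'll approach for contact.

Request:
play_rows(
  plan=[0,0,0,0.01,0,0,0,0,0,0,0.018,0,0,0,0,0,0,0.018,0,0,0],
)

```text
clock: 2.62
position: [0.4828, -0.2144, 0.1293]
ee_rot: [0.966, -0.259, 0.0, -0.0]
ft_force: [0.7, 0.3, -0.3]
grip_width: 0.002
grasp_force: 0.0
```

Request:
play_rows(
  plan=[0,0,0,0.004,0,0,0,0,0,0,0.004,0,0,0],
)

```text
clock: 2.88
position: [0.4858, -0.2162, 0.1293]
ee_rot: [0.966, -0.259, 0.0, 0.0]
ft_force: [-0.2, -0.4, 0.7]
grip_width: -0.005
grasp_force: 0.0
```

Request:
play_rows(
  plan=[0,0,0,0.004,0,0,0,0,0,0,0.004,0,0,0],
)

```text
clock: 3.12
position: [0.489, -0.2181, 0.1293]
ee_rot: [0.966, -0.259, -0.0, -0.0]
ft_force: [-1.9, 0.7, 1.9]
grip_width: -0.0
grasp_force: 0.9
```

Request:
play_rows(
  plan=[0,0,-2.5,0.004,0,0,0,0,0,-2.5,0.004,0,0,0],
)

```text
clock: 3.38
position: [0.4922, -0.2203, 0.1292]
ee_rot: [0.971, -0.238, -0.0, 0.0]
ft_force: [-2.4, 0.0, 1.0]
grip_width: 0.004
grasp_force: 1.1
```

```bash
python3 - <<'E'
from h import *
o=status.get_obs(); R0=Ro.from_quat(o['ee_rot']); P0=o['position']; print(P0,o['ft_force'])
for q in(.05,.1,.15,.2,.25,.3,.34,.36,.38,.4): print(q,rel(P0,R0,*goal(q)),goal(q)[0])
E
```

```text
[ 0.49221055 -0.22025395  0.12915455] [-2.35929109  0.03724933  1.000818  ]
0.05 (array([ 0.02,  0.04, -0.41]), array([0.0003, 0.0001, 0.0002])) [ 0.49241398 -0.22045271  0.129     ]
0.1 (array([ 0.02,  0.04, -3.27]), array([0.0052, 0.0007, 0.0002])) [ 0.49648354 -0.22329587  0.129     ]
0.15 (array([ 0.01,  0.04, -6.14]), array([0.0101, 0.0011, 0.0001])) [ 0.50069012 -0.22593208  0.129     ]
0.2 (array([ 0.01,  0.04, -9.  ]), array([0.0151, 0.0013, 0.0001])) [ 0.50502319 -0.22835475  0.129     ]
0.25 (array([ 1.000e-02,  4.000e-02, -1.187e+01]), array([0.0201, 0.0012, 0.0001])) [ 0.50947193 -0.23055783  0.129     ]
0.3 (array([ 1.000e-02,  4.000e-02, -1.473e+01]), array([0.025 , 0.0008, 0.0001])) [ 0.51402522 -0.23253581  0.129     ]
0.34 (array([ 1.000e-02,  4.000e-02, -1.702e+01]), array([0.029 , 0.0004, 0.0001])) [ 0.51773549 -0.23395279  0.129     ]
0.36 (array([ 1.000e-02,  4.000e-02, -1.817e+01]), array([0.0309, 0.0001, 0.0001])) [ 0.51961113 -0.23460534  0.129     ]
0.38 (array([ 1.000e-02,  4.000e-02, -1.931e+01]), array([ 0.0329, -0.0003,  0.0001])) [ 0.52149945 -0.23522026  0.129     ]
0.4 (array([ 1.000e-02,  4.000e-02, -2.046e+01]), array([ 0.0348, -0.0006,  0.0001])) [ 0.52339969 -0.23579729  0.129     ]
```

Request:
play_rows(
  plan=[0,0,-3.3,0.005,0.001,0,0,0,0,-6.1,0.01,0.001,0,0,0,0,-9,0.015,0.001,0,0,0,0,-12,0.02,0.001,0,0,0,0,-15,0.025,0.001,0,0,0,0,-17,0.029,0,0,0,0,0,-19.3,0.03,0,0,0,0,0,-19.3,0.03,0,0,0],
)

```text
clock: 4.38
position: [0.5184, -0.2345, 0.1291]
ee_rot: [0.997, -0.072, -0.001, 0.0]
ft_force: [-5.2, -1.5, 1.9]
grip_width: 0.0
grasp_force: 2.4
```

Request:
play_rows(
  plan=[0,0,0,0.001,0,0,0,0,0,0,0.001,0,0,0],
)

```text
clock: 4.62
position: [0.5193, -0.2348, 0.1291]
ee_rot: [0.997, -0.072, -0.001, 0.0]
ft_force: [-6.0, -1.2, 2.1]
grip_width: -0.004
grasp_force: 2.5
```

Request:
play_rows(
  plan=[0,0,0,0.001,0,0,0,0,0,0,0.001,0,0,0],
)

```text
clock: 4.88
position: [0.5203, -0.235, 0.1292]
ee_rot: [0.997, -0.072, -0.001, 0.0]
ft_force: [-5.3, -1.9, 1.5]
grip_width: -0.0
grasp_force: 2.5
```

Request:
play_rows(
  plan=[0,0,0,0.0005,0,0,0,0,0,0,0.0005,0,0,0],
)

```text
clock: 5.12
position: [0.5208, -0.2351, 0.1292]
ee_rot: [0.997, -0.072, -0.001, 0.0]
ft_force: [-5.4, -0.9, 2.2]
grip_width: -0.002
grasp_force: 2.6
```

Request:
play_rows(
  plan=[0,0,0,0.0005,0,0,0,0,0,0,0.0005,0,0,0],
)

```text
clock: 5.38
position: [0.5212, -0.2352, 0.1292]
ee_rot: [0.997, -0.072, -0.001, 0.0]
ft_force: [-6.1, -1.8, 1.4]
grip_width: -0.002
grasp_force: 2.6
```

Request:
play_rows(
  plan=[0,0,0,0.0005,0,0,0,0,0,0,0.0005,0,0,0],
)

```text
clock: 5.62
position: [0.5214, -0.2352, 0.1291]
ee_rot: [0.997, -0.072, -0.001, 0.0]
ft_force: [-7.2, -1.3, 2.4]
grip_width: -0.0
grasp_force: 3.5
```

Request:
play_rows(
  plan=[0,0,0,0.0005,0,0,0,0,0,0,0.0005,0,0,0],
)

```text
clock: 5.88
position: [0.5215, -0.2352, 0.1291]
ee_rot: [0.997, -0.072, -0.001, 0.0]
ft_force: [-9.2, -1.1, 5.0]
grip_width: -0.001
grasp_force: 4.6
```

Request:
play_rows(
  plan=[0,0,0,0,0,0,0,0,0,0,0,0,0,0,0,0,0,0,0,0,0,0,0,0,0,0,0,0,0,0,0,0,0,0,0,0,0,0,0,0,0,0,0,0,0,0,0,0,0,0,0,0,0,0,0,0],
)

```text
clock: 6.88
position: [0.5215, -0.2352, 0.1291]
ee_rot: [0.997, -0.072, -0.001, 0.0]
ft_force: [-9.5, -0.5, 4.6]
grip_width: 0.003
grasp_force: 4.6
```

```bash
python3 - <<'E'
from h import *
c=viewer.camera('scene')[190:350,130:290,::-1]; cv2.imwrite('pics/s2.png',cv2.resize(c,(600,600),interpolation=cv2.INTER_CUBIC))
o=status.get_obs(); print(o['position'],o['ft_force'])
E
```

```text
[ 0.52153164 -0.23526141  0.12912032] [-8.85735072 -1.25241634  4.70000868]
```

View pics/s2.png

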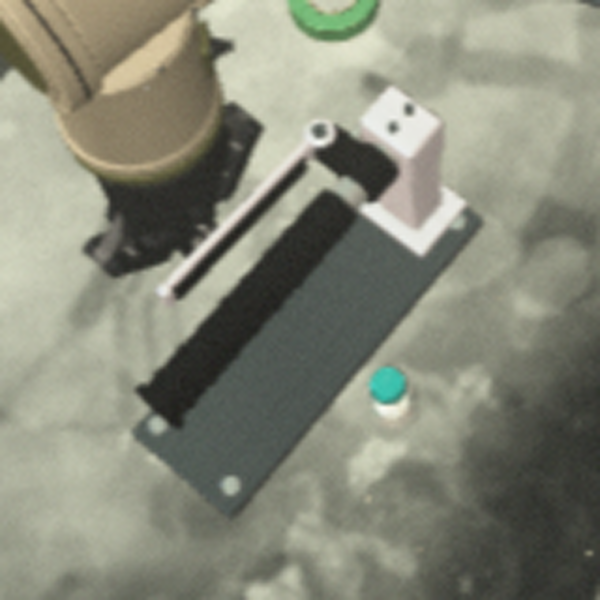

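The blade is nearly parallel to the bar, with its tip at about (165,293), the gap still open and about 9 N pushing at the stop. It has been held for over 1 s, so I'll now back off completely.

```bash
python3 - <<'E'
from h import *
o=status.get_obs(); R0=Ro.from_quat(o['ee_rot']); P0=o['position']
for q,g in((.3,0),(.2,0),(.1,0),(0,0),(0,.015)): print(q,rel(P0,R0,*goal(q,g)))
E
```

```text
0.3 (array([0.06, 0.16, 4.49]), array([-0.0078, -0.0016,  0.0001]))
0.2 (array([ 0.07,  0.16, 10.22]), array([-0.0173, -0.0045,  0.0002]))
0.1 (array([ 0.08,  0.16, 15.95]), array([-0.0265, -0.0082,  0.0002]))
0 (array([ 0.09,  0.15, 21.68]), array([-0.0353, -0.0129,  0.0002]))
0 (array([ 0.09,  0.15, 21.68]), array([-0.0492, -0.0184,  0.0002]))
```

Request:
play_rows(
  plan=[0,0,4.5,-0.008,-0.002,0,0,0,0,10,-0.017,-0.004,0,0,0,0,16,-0.026,-0.008,0,0,0,0,21.7,-0.035,-0.013,0,0,0,0,21.7,-0.042,-0.016,0,0,0,0,21.7,-0.049,-0.018,0,0,0,0,21.7,-0.049,-0.018,0,0,0,0,21.7,-0.049,-0.018,0,0,0,0,21.7,-0.049,-0.018,0,0,0,0,21.7,-0.049,-0.018,0,0,0,0,21.7,-0.049,-0.018,0,0,0,0,21.7,-0.049,-0.018,0,0],
)

```text
clock: 8.43
position: [0.4772, -0.2097, 0.1293]
ee_rot: [0.966, -0.258, 0.0, 0.0]
ft_force: [0.6, 0.3, -0.3]
grip_width: 0.002
grasp_force: 0.0
```

```bash
python3 - <<'E'
from h import *
c=viewer.camera('scene')[190:350,130:290,::-1]; cv2.imwrite('pics/s3.png',cv2.resize(c,(600,600),interpolation=cv2.INTER_CUBIC))
o=status.get_obs(); R0=Ro.from_quat(o['ee_rot']); P0=o['position']; print(P0,o['ft_force'])
for q,g in((0,.003),(.1,0),(.2,0),(.3,0),(.34,0),(.36,0),(.38,0)): print(q,rel(P0,R0,*goal(q,g)))
E
```

```text
[ 0.47719241 -0.20969013  0.12930716] [ 0.14507947  0.0494331  -0.2007085 ]
0 (array([ 0.  , -0.  ,  0.09]), array([0.0106, 0.0011, 0.0003]))
0.1 (array([ 0.  , -0.  , -5.64]), array([0.0235, 0.0022, 0.0003]))
0.2 (array([  0.  ,  -0.  , -11.37]), array([0.0334, 0.0023, 0.0003]))
0.3 (array([  0. ,  -0. , -17.1]), array([0.0433, 0.0015, 0.0003]))
0.34 (array([  0.  ,  -0.  , -19.39]), array([0.0472, 0.0008, 0.0003]))
0.36 (array([  0.  ,  -0.  , -20.53]), array([0.0492, 0.0005, 0.0003]))
0.38 (array([  0.  ,  -0.  , -21.68]), array([0.0511, 0.0001, 0.0003]))
```

View pics/s3.png

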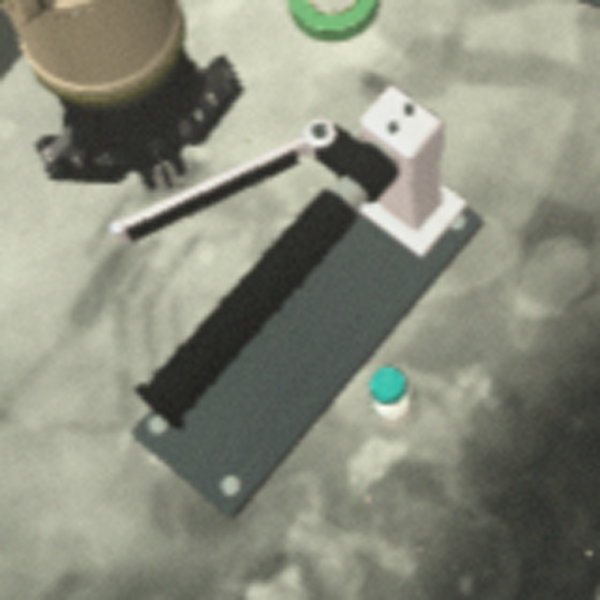

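The lever is fully back at rest, with its tip at (120,230) as before, and the fingers are clear of it. Now the second press, stopping just short of the stop.

Request:
play_rows(
  plan=[0,0,0,0.006,0.001,0,0,0,0,0,0.011,0.001,0,0,0,0,0,0.014,0.001,0,0,0,0,-3,0.019,0.002,0,0,0,0,-5.6,0.0235,0.002,0,0,0,0,-8.5,0.0285,0.002,0,0,0,0,-11.4,0.0335,0.002,0,0,0,0,-14.2,0.0385,0.002,0,0,0,0,-17.1,0.043,0.0015,0,0,0,0,-19.4,0.047,0.001,0,0,0,0,-21.7,0.049,0,0,0,0,0,-21.7,0.05,0,0,0,0,0,-21.7,0.05,0,0,0],
)

```text
clock: 10.1
position: [0.5202, -0.235, 0.1292]
ee_rot: [0.997, -0.071, -0.0, 0.0]
ft_force: [-5.4, -0.0, 2.1]
grip_width: 0.003
grasp_force: 2.5
```

Request:
play_rows(
  plan=[0,0,0,0.0005,0,0,0,0,0,0,0.0005,0,0,0],
)

```text
clock: 10.35
position: [0.5206, -0.2351, 0.1292]
ee_rot: [0.997, -0.071, -0.0, 0.0]
ft_force: [-4.9, 0.6, 2.6]
grip_width: 0.001
grasp_force: 2.5
```

Request:
play_rows(
  plan=[0,0,0,0.0005,0,0,0,0,0,0,0.0005,0,0,0],
)

```text
clock: 10.6
position: [0.521, -0.2352, 0.1292]
ee_rot: [0.997, -0.071, -0.0, 0.0]
ft_force: [-5.1, -1.4, 3.2]
grip_width: -0.001
grasp_force: 2.5
```

Request:
play_rows(
  plan=[0,0,0,0.0005,0,0,0,0,0,0,0.0005,0,0,0],
)

```text
clock: 10.85
position: [0.5213, -0.2353, 0.1292]
ee_rot: [0.997, -0.071, -0.001, 0.0]
ft_force: [-6.2, -0.1, 3.8]
grip_width: -0.002
grasp_force: 3.1
```

Request:
play_rows(
  plan=[0,0,0,0.0005,0,0,0,0,0,0,0.0005,0,0,0],
)

```text
clock: 11.1
position: [0.5215, -0.2353, 0.1292]
ee_rot: [0.997, -0.071, -0.001, 0.0]
ft_force: [-7.9, 0.5, 5.0]
grip_width: -0.002
grasp_force: 4.1
```

Same stop position as before (x 0.5215). I'll add a touch more, hold, check and hand in.

Request:
play_rows(
  plan=[0,0,0,0.0003,0,0,0,0,0,0,0.0003,0,0,0,0,0,0,0.0003,0,0,0,0,0,0,0.0003,0,0,0,0,0,0,0.0003,0,0,0,0,0,0,0.0003,0,0,0,0,0,0,0.0003,0,0,0,0,0,0,0.0003,0,0,0],
)

```text
clock: 12.1
position: [0.5215, -0.2353, 0.1292]
ee_rot: [0.997, -0.071, -0.001, 0.0]
ft_force: [-8.9, 0.9, 6.5]
grip_width: -0.003
grasp_force: 4.8
```

```bash
python3 - <<'E'
from h import *
c=viewer.camera('scene')[70:350,130:410,::-1]; cv2.imwrite('pics/s4.png',cv2.resize(c,(600,600),interpolation=cv2.INTER_CUBIC))
o=status.get_obs(); print(o['position'],o['ft_force'])
E
```

```text
[ 0.52155218 -0.23532483  0.12915912] [-8.68651724  1.18495621  5.98957628]
```

View pics/s4.png

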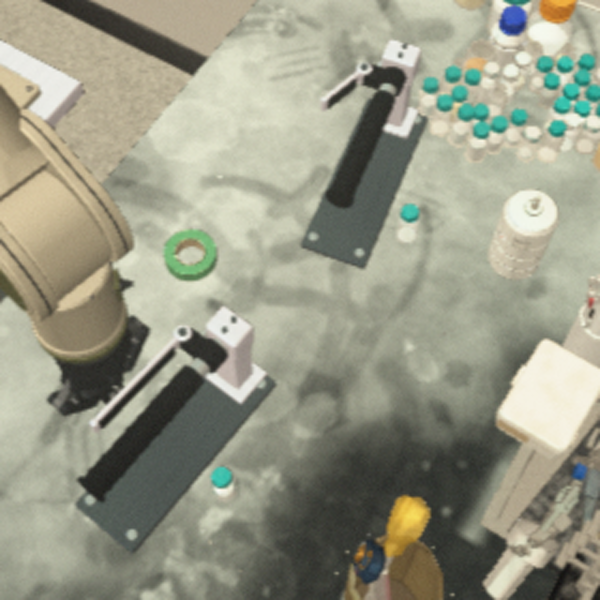

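The lever is held at its stop with its tip at (95,423) and the gap to the bar visible. The short lever, the tape and both vials are where they were.

```bash
python3 -c "
from workcell import manip; print(manip.hand_in())"
```

```text
the job is handed in; nothing more can be done
None
```

The job is handed in: I pressed the long lever to its stop and held it for over 1 s, let it spring fully back, then pressed it in again, and it is still held there with about 9 N and the gap visible; the bar, the short lever and the loose things were not touched.

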